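# Release the coolant filter lid and push it open

## Task

The filter cartridge of the wet-grinder's coolant unit is due for a check: press the orange snap tab right in so that the dark filter lid springs loose, then push the lid along its guide rails, off its seat, until the filter well is completely open and the lid lies flat on the drain deck. Do not lift the lid, and leave the cartridge and everything else lying about where it is.

Things in the scene. Friction and masses are not known exactly. Their poses are not given: they have to be found in the camera images.
- filter_unit: Coolant filter unit, fixed: blue steel tank with a flat stainless drain deck as its top. Origin at bench height under the middle line of the lid track, z up; tank x -85..185, y -170..170 mm, deck at z = 130 mm. The lid slides towards the unit's +y between two rails (6 mm high, inner faces x = +-61.5 mm). Up to y = -30 mm, lips on the rails stop the lid from being lifted.
- well (a point): Middle of the filter well's mouth, at deck height, x = 0, y = -55 mm of the unit: a rectangular opening 92 mm (unit x) by 74 mm (unit y), 52 mm deep, closed by the lid at the start.
- track_end (a point): Middle of the 6 mm high stop bar that crosses the far end of the lid track on the drain deck; point at deck height on the bar's inner face, x = 0, y = 130 mm of the unit. It lets the lid travel about 132 mm from its seat.
- plungers (a point): Midway between the two sprung plungers, at deck height, x = 0, y = -112 mm of the unit, the seated lid's trailing edge. Their black housings (8 mm high, x +-28..56, y -160..-113 mm of the unit) stand either side of the tab. When the tab is held in they kick the lid about 16 mm towards +y within about half a second; beyond that the lid must be pushed.
- pump (a point): Top centre of the grey pump motor, 76 mm across and 66 mm high, on the far shoulder of the deck at x = 135, y = 115 mm of the unit. Fixed; keep clear.
- tab_top (a point): Centre of the top of the orange snap tab, 28 mm (unit x) by 26 mm (unit y), at x = 0, y = -131 mm of the unit, 16 mm above the deck when out. It presses straight down, 8 mm to its stop, against a spring: 2 to 8 N, rising sharply at the stop. It frees the lid from about 5 mm on and springs back when let go; let go once the lid has sprung forward.
- snap_tab (a joint): How far the orange tab is pressed down, m: 0 out, 0.008 fully in.
- filter_lid: Dark plastic filter lid, loose, 0.13 to 0.25 kg: flange 120 (x) by 110 (y) by 4 mm; raised part x +-50, y -33..50 mm, its top face 14 mm above the underside; grey push rib on top. Origin at the centre of its underside, axes as the unit's. Seated: x 0, y -57, z 130 mm of the unit. It slides towards +y; the well is completely open once the origin is beyond y = +38 mm of the unit.
- lid_rib (a point): Middle of the top edge of the lid's grey push rib: 70 mm long (lid x), 8 mm thick (lid y), upright, 14 mm above the lid's top face, 20 mm to the +y side of the lid's origin; its top is 28 mm above the lid's underside.
- cartridge: Loose pleated filter cartridge with a green frame and a small green grip lug, 88 x 70 x 43 mm, sitting in the well below the lid, its top 9 mm below the deck. To be left alone. Origin at the centre of its underside.
- paste_jar: White jar of honing paste with a black cap, 48 mm across, 42 mm high, standing on the far shoulder of the deck. Leave alone. Origin under its centre.
- clamp_knob: Brass clamp knob, 32 mm across, 26 mm high, standing on the far shoulder of the deck. Leave alone. Origin under its centre.
- dressing_stone: Two-layer grey and tan dressing stone, 110 x 50 x 26 mm, lying on the bench to the right of the unit. Leave alone. Origin under its centre.
- angle_gauge: Round aluminium angle gauge 60 mm across, 22 mm high, with a steel pointer reaching 55 mm from its centre, on the bench to the right of the unit. Leave alone. Origin under its centre.
- knife: Kitchen knife with a wooden handle, 295 mm long, 17 mm high, lying flat on the bench to the left of the unit. Leave alone. Origin at the heel of the blade.
There are look-alikes about, which are no part of the job. What is shaped like the filter_lid but blue or brown is not meant.

How it is judged:
On the way, in this order (a step that is already met when the one before it is completed fails the run):
1. the snap tab is pressed in and, with the tab in, the lid springs forward off its catch (value of joint snap_tab above 0.0045 m and y of filter_lid in the frame of filter_unit between -0.05 and 0 m), for 0.05 s.
2. the fingers push the lid along its track, over the drain deck (contact force between the fingers and filter_lid above 0.2 N and y of filter_lid in the frame of filter_unit above 0 m), for 0.05 s.
At the end, for the whole second after the job is handed in: the lid lies still and flat (within 4 mm of deck height, 0.06 rad) between its rails on the drain deck, its centre more than 38 mm past the unit's middle towards +y, so that the whole filter well is open; the snap tab has sprung back out (within 2 mm) (y of filter_lid in the frame of filter_unit between 0.038 and 0.082 m and x of filter_lid in the frame of filter_unit between -0.008 and 0.008 m and z of filter_lid in the frame of filter_unit between 0.126 and 0.134 m and angle between filter_lid's own z axis and vertical below 0.06 rad and linear speed of filter_lid below 0.02 m/s and value of joint snap_tab below 0.002 m); the robot touches nothing.
It fails at once if the lid is lifted or tipped up (more than 10 mm or 0.2 rad) (z of filter_lid in the frame of filter_unit above 0.14 m or angle between filter_lid's own z axis and vertical above 0.2 rad).
It fails at once if the filter cartridge is shifted by more than 8 mm (distance of cartridge from where it was at the start of the episode above 0.008 m).
It fails at once if a bystander is shifted by more than 15 mm (distance of any of paste_jar, clamp_knob, dressing_stone, angle_gauge, knife from where it was at the start of the episode above 0.015 m).
It also fails if it takes over 38 s, if anything falls off the work surface, if the arm or the gripper's body presses on something with over 40 N, if the wrist force passes 120 N, or if a joint passes its speed limit or range.

## Robot

A 6-joint arm with a two-finger parallel gripper is mounted at the origin on the work surface. World frame = base frame: x ahead of the robot, y to its left, z up, the work surface at z = 0. Lengths are in m, angles in rad, forces in N, time in s.
With the tool pointing down it reaches from about 0.35 to 1 m from the base axis. Payload 7.1 kg.
Tool frame: the origin (TCP) lies between the finger pads; the fingertips stand 22 mm ahead of it and the grasp point (between the pads) lies 3 mm ahead of it; z points along the fingers, y is the line along which they close (so a half turn about z gives the same grasp; the last joint's range is limited). The gripper opens to 85 mm and grips with 20 to 120 N. Pads are 22 mm wide; open, the fingers measure 114 mm over their backs; the gripper's body (76 mm by 85 mm) begins 54 mm behind the grasp point. The pads swing forward as they close: fully open they stand 13 mm farther back than shut.
Start: joints at [-1.236, 0.423, 1.63, -0, 1.089, -0.019], TCP at [0.217, -0.586, 0.253] pointing down, gripper open.
Joint ranges: [-3, 3], [-0.9, 2.11], [0.09, 2.58], [-1.31, 4.45], [0.11, 2.69], [-2.54, 2.54]. Speed limits (rad/s): [2.39, 2.39, 3.01, 3.14, 3.14, 3.14].

## Interface

Orientations are given as a rotation vector (axis times angle).
In Python, from rig import manip gives the robot as it stands. The module is installed in compiled form; this text tells all that it offers. Calls block until the motion is done:
- manip.move_to(position, orientation): joint-space move of the TCP to a pose.
- manip.servo_line(position, orientation=None, rate=0.15): straight line of the TCP; orientation=None keeps the orientation; rate is the mean speed in m/s.
- manip.set_joints(angles): joint-space move.
- manip.command_gripper(opening, f_grip=None): finger opening in m; f_grip is the grip in N (None keeps the last); returns when the fingers have stopped.
- manip.hold(seconds).
- manip.solve_ik(position, orientation): joint angles nearest the present ones, or None.
- manip.camera(name): name is "side" or "top"; returns a dict with "image" (400x640x3 uint8, red, green, blue), "fx", "fy", "cx", "cy" (pixels), "cam_to_world" (4x4, takes a point from camera to world coordinates). Camera axes: x right, y down, z forward; pixel columns grow to the right and rows downward; lengths in m; the calibration is good to about 2 mm. A picture is of the moment at which its call begins. There is no depth.
A pose or a line that the arm cannot do raises manip.IKError and nothing moves.
- manip.sign_off(): hands the job in; it is judged then, once.
Readings, each from a call of its own:
- manip.get_time(): time.
- manip.get_joint_positions(): joint angles.
- manip.get_joint_vel(): joint speeds.
- manip.get_tau(): joint torques, N m.
- manip.get_position(): TCP position.
- manip.get_ee_rot(): TCP orientation.
- manip.get_contact_force(): force on the tool from outside, world axes, zero at the start.
- manip.get_torque(): the same for the moment, N m.
- manip.get_width(): finger opening in m.
- manip.get_grip_force(): force on a finger pad.
Only numpy, scipy, OpenCV 4.12 (cv2) and the standard library are available. Lean on these libraries where they do the work, as an engineer would, in place of code of your own. Each camera call takes 0.05 s, during which the arm holds its last target. There are 200 camera calls.

## Working session

There is one attempt and no reset: what is moved stays moved. The work goes in short steps, each a Python script; the robot and the scene stay as the last script left them, time stands still between calls to the robot, and variables do not carry over. Pictures are saved under pics/ and viewed, at most 10 in all, crops included, and the job is handed in when it is done.

```bash
mkdir -p pics; python3 - <<'E'
from rig import manip
import cv2,pickle
for n in("top","side"):
    c=manip.camera(n);pickle.dump(c,open(f"{n}0.pkl","wb"))
    cv2.imwrite(f"pics/{n}0.png",c["image"][:,:,::-1])
    print(n,c["fx"],c["cx"],c["cy"],c["cam_to_world"].round(3).tolist())
print(manip.get_time(),manip.get_ee_rot())
E
```

```text
top 396.23113944563886 324.17089084373646 195.94256781167041 [[0.027, -0.994, 0.106, 0.388], [-1.0, -0.028, -0.0, -0.109], [0.003, -0.106, -0.994, 1.17], [0.0, 0.0, 0.0, 1.0]]
side 449.3243683249546 324.10297262614944 195.16176726301202 [[0.894, -0.329, 0.306, 0.037], [-0.449, -0.659, 0.604, -1.009], [0.003, -0.677, -0.736, 1.275], [0.0, 0.0, 0.0, 1.0]]
0.1 [-3.09115095e+00 -5.52572795e-01  3.22879734e-04]
```

View pics/top0.png

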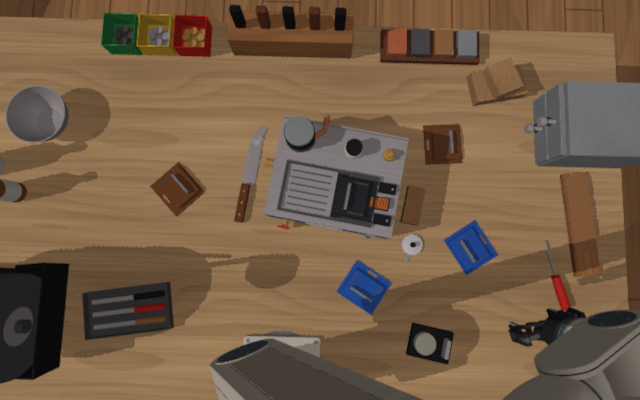

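View pics/side0.png

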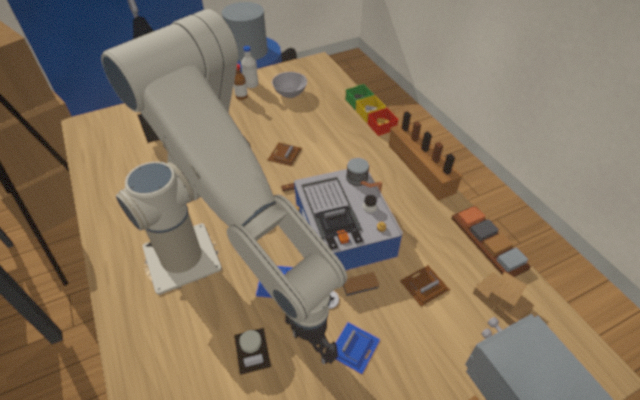

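Lid candidates in the top picture are the dark one on the unit (354,197), blue ones at (365,287) and (470,247), and brown ones at (178,189) and (443,144). The dark one fits: it is on the unit, beside the orange tab at (380,203). I'll confirm that in a crop and measure the deck.

```bash
cat > h.py <<'E'
import numpy as np,cv2,pickle
def ray(c,uv,z):
    uv=np.atleast_2d(uv).astype(float);T=c["cam_to_world"]
    d=np.c_[(uv[:,0]-c["cx"])/c["fx"],(uv[:,1]-c["cy"])/c["fy"],np.ones(len(uv))]@T[:3,:3].T
    return T[:3,3]+d*((z-T[2,3])/d[:,2])[:,None]
def proj(c,P):
    T=c["cam_to_world"];p=(np.atleast_2d(P)-T[:3,3])@T[:3,:3]
    return np.c_[p[:,0]/p[:,2]*c["fx"]+c["cx"],p[:,1]/p[:,2]*c["fy"]+c["cy"]]
def orange(c,box):
    hsv=cv2.cvtColor(c["image"],cv2.COLOR_RGB2HSV);m=cv2.inRange(hsv,(5,170,120),(18,255,255))
    k=np.zeros_like(m);x0,y0,x1,y1=box;k[y0:y1,x0:x1]=1
    n,l,s,ce=cv2.connectedComponentsWithStats(m*k);return [(s[i,4],ce[i].round(1).tolist()) for i in range(1,n) if s[i,4]>8]
E
python3 - <<'E'
from h import *
c=pickle.load(open("top0.pkl","rb"));s=pickle.load(open("side0.pkl","rb"))
hsv=cv2.cvtColor(c["image"],cv2.COLOR_RGB2HSV)
m=cv2.inRange(hsv,(0,0,75),(180,60,255));k=np.zeros_like(m);k[105:250,255:420]=1;m*=k
m=cv2.morphologyEx(m,cv2.MORPH_OPEN,np.ones((5,5)))
n,l,st,ce=cv2.connectedComponentsWithStats(m);i=1+st[1:,4].argmax()
m=(l==i).astype(np.uint8)
ct=max(cv2.findContours(m,0,1)[0],key=cv2.contourArea)[:,0]
W=ray(c,ct,.13)[:,:2].astype(np.float32)
r=cv2.minAreaRect(W*1000);print(r,cv2.boxPoints(r).round(1).tolist())
print(orange(c,(360,180,400,225)),orange(s,(320,220,360,260)))
v=c["image"][100:250,255:420].copy();cv2.drawContours(v,[ct-[255,100]],-1,(255,0,255),0) if 0 else None
big=cv2.resize(v[:,:,::-1],None,fx=4.5,fy=4,interpolation=cv2.INTER_CUBIC) if 0 else cv2.resize(v[:,:,::-1],None,fx=4,fy=4,interpolation=cv2.INTER_CUBIC)
b=((proj(c,np.c_[cv2.boxPoints(r)/1000,[.13]*4])-[255,100]+.5)*4).astype(int)
cv2.polylines(big,[b],True,(255,0,255),1);cv2.imwrite("pics/crop.png",big)
E
```

```text
((554.2172241210938, -139.87335205078125), (342.6363220214844, 280.6479187011719), 80.7201919555664) [[388.1000061035156, -286.29998779296875], [665.0999755859375, -331.6000061035156], [720.2999877929688, 6.599999904632568], [443.3999938964844, 51.79999923706055]]
[(np.int32(16), [371.3, 201.4]), (np.int32(117), [381.4, 203.1])] [(np.int32(78), [342.6, 236.6])]
```

View pics/crop.png

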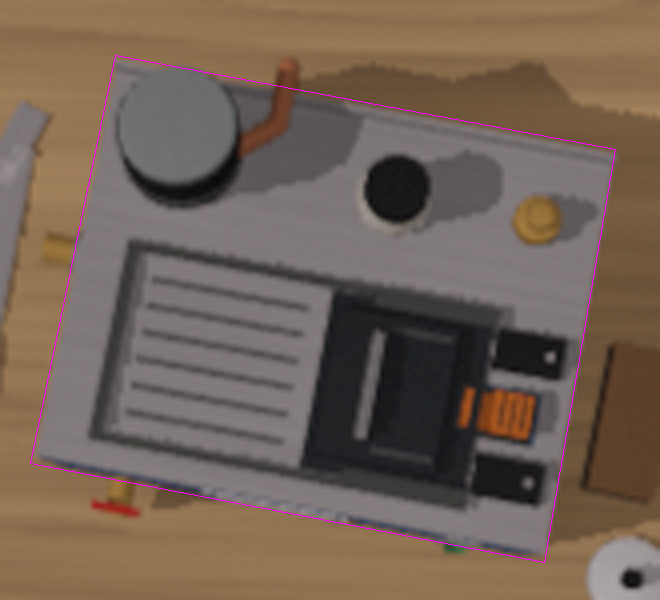

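The crop confirms it: the dark lid sits at crop (380,390) with its grey rib at (370,385). The orange tab is at (510,415), between the two black housings. The unit's +y points left in the image. Next I'll triangulate the tab and move above it.

```bash
cat >> h.py <<'E'
from scipy.spatial.transform import Rotation as Ro
yaw=np.deg2rad(-9.28);ux=np.array([np.cos(yaw),np.sin(yaw),0]);uy=np.array([-ux[1],ux[0],0])
def tri(a,pa,b,pb):
    A=np.zeros((3,3));B=np.zeros(3)
    for c,p in((a,pa),(b,pb)):
        o=c["cam_to_world"][:3,3];d=ray(c,p,0)[0]-o;d/=np.linalg.norm(d);M=np.eye(3)-np.outer(d,d);A+=M;B+=M@o
    return np.linalg.solve(A,B)
def ori(R0):
    best=None
    for s in(1,-1):
        y=s*ux;z=np.array([0,0,-1.]);R=np.c_[np.cross(y,z),y,z]
        q=Ro.from_matrix(R)
        if best is None or (Ro.from_rotvec(R0).inv()*q).magnitude()<(Ro.from_rotvec(R0).inv()*best).magnitude():best=q
    return best.as_rotvec()
E
python3 - <<'E'
from h import *
from rig import manip
t=pickle.load(open("top0.pkl","rb"));s=pickle.load(open("side0.pkl","rb"))
pt,ps=[382.0,203.1],[342.6,236.6]
for n,p in(("top",ray(t,pt,.146)[0]),("side",ray(s,ps,.146)[0]),("tri",tri(t,pt,s,ps))): print(n,p.round(4),"origin",(p+.131*uy).round(4))
f=lambda x,y:np.array([255+x/4-.5,100+y/4-.5])
# rails outer/inner corners seen in the crop, rib ends, housing centres
for n,q,z in(("rib",(370,385),.158),("houseA",(530,353),.138),("houseB",(508,478),.138),("knob",(538,215),.156),("pump",(180,127),.196)):
    print(n,ray(t,f(*q),z)[0].round(4))
o=ori(manip.get_ee_rot());print(o,Ro.from_rotvec(o).as_matrix().round(2).tolist())
P=ray(t,pt,.146)[0]; print(manip.solve_ik([P[0],P[1],.23],o))
E
```

```text
top [ 0.4829 -0.2603  0.146 ] origin [ 0.5041 -0.131   0.146 ]
side [ 0.4785 -0.2665  0.146 ] origin [ 0.4997 -0.1372  0.146 ]
tri [ 0.4828 -0.2612  0.1376] origin [ 0.5039 -0.1319  0.1376]
rib [ 0.4983 -0.1684  0.158 ]
houseA [ 0.5245 -0.2742  0.138 ]
houseB [ 0.4421 -0.2607  0.138 ]
knob [ 0.6129 -0.2755  0.156 ]
pump [ 0.654  -0.0431  0.196 ]
[2.39386406 2.03445798 0.        ] [[0.16, 0.99, -0.0], [0.99, -0.16, 0.0], [0.0, -0.0, -1.0]]
[-0.51608166  0.34141347  1.81888779  0.          0.9812914  -0.35411511]
```

The cues agree: unit origin ≈ (0.504, -0.132), yaw -9.3°. Next: close the gripper, approach, and press.

```bash
cat >> h.py <<'E'
O=np.array([.5043,-.132,0])
def U(x,y,z):return O+x*ux+y*uy+np.array([0,0,z])
E
python3 - <<'E'
from h import *
from rig import manip
manip.command_gripper(0.0)
o=ori(manip.get_ee_rot())
manip.move_to(U(0,-.131,.215),o)
manip.servo_line(U(0,-.131,.175),rate=.08)
f0=manip.get_contact_force();print(manip.get_time(),f0)
z=.172
while z>.155:
    manip.servo_line(U(0,-.131,z),rate=.03)
    f=manip.get_contact_force()[2]-f0[2];print(round(z,4),round(manip.get_position()[2],4),round(f,2))
    if f>13:break
    z-=.0015
manip.hold(.6)
for n in("top","side"):
    c=manip.camera(n);pickle.dump(c,open(f"{n}1.pkl","wb"))
a=pickle.load(open("top1.pkl","rb"))["image"][100:250,255:420];b=pickle.load(open("side1.pkl","rb"))["image"][150:290,270:424]
cv2.imwrite("pics/press.png",cv2.hconcat([cv2.resize(a,(400,364)),cv2.resize(b,(400,364))])[:,:,::-1]);print(manip.get_time())
E
```

```text
3.075 [-0.26425542  0.06000581  1.08173796]
0.172 0.1722 -0.97
0.1705 0.1705 -1.3
0.169 0.1689 -0.37
0.1675 0.1676 0.05
0.166 0.1662 1.86
0.1645 0.1647 2.28
0.163 0.1631 2.34
0.1615 0.1616 5.08
0.16 0.1602 5.43
0.1585 0.1599 16.2
6.275
```

View pics/press.png

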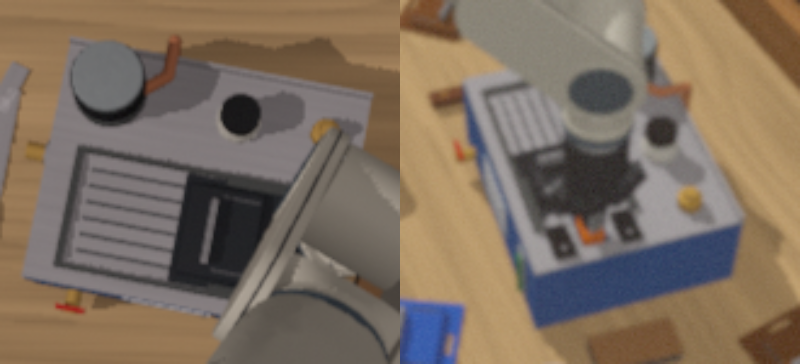

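The lid has sprung: the rib moved about 14 px left (~15 mm), and the force shows the tab reached its stop. Now I'll release the tab, rise, drop in behind the rib and push.

```bash
python3 - <<'E'
from h import *
from rig import manip
manip.servo_line(U(0,-.131,.215),rate=.1)
manip.servo_line(U(0,-.050,.215),rate=.12)
manip.servo_line(U(0,-.050,.1715),rate=.08)
f0=manip.get_contact_force();print(manip.get_time(),f0)
for y in(-.04,-.03,-.02,0,.02,.035,.048):
    manip.servo_line(U(0,y,.1715),rate=.05)
    print(y,((manip.get_contact_force()-f0)@np.c_[ux,uy,[0,0,1]]).round(2))
for n in("top","side"):
    c=manip.camera(n);pickle.dump(c,open(f"{n}2.pkl","wb"))
a=pickle.load(open("top2.pkl","rb"))["image"][100:250,255:420];b=pickle.load(open("side2.pkl","rb"))["image"][150:290,270:424]
cv2.imwrite("pics/push.png",cv2.hconcat([cv2.resize(a,(400,364)),cv2.resize(b,(400,364))])[:,:,::-1]);print(manip.get_time())
E
```

```text
8.5083 [-0.09942404 -0.25738095  0.34457059]
-0.04 [-0.48 -0.48 -0.28]
-0.03 [-0.21  0.03  0.69]
-0.02 [ 0.06 -0.2   0.73]
0 [-0.47  0.74  0.41]
0.02 [ 1.01 -0.14 -0.64]
0.035 [-0.07  1.05 -0.38]
0.048 [ 0.29  0.35 -0.37]
11.6167
```

View pics/push.png

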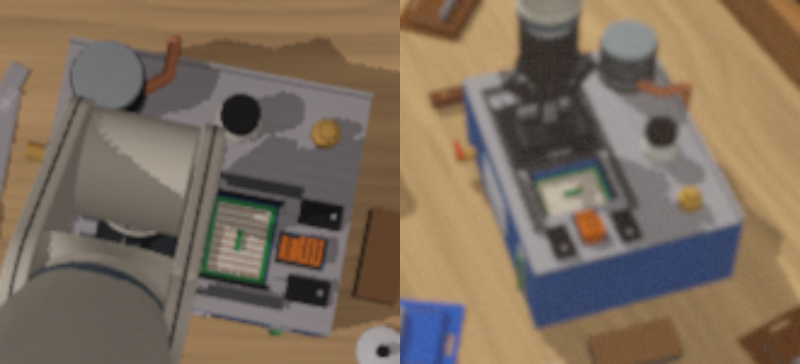

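The lid has travelled with the fingers and the cartridge is uncovered at (240,240). The tab is back out. I'll finish the push, back off and measure.

```bash
python3 - <<'E'
from h import *
from rig import manip
manip.servo_line(U(0,.064,.1715),rate=.04)
manip.servo_line(U(0,.050,.1715),rate=.05)
manip.servo_line(U(0,.050,.26),rate=.12)
manip.move_to(U(-.1,-.30,.30),manip.get_ee_rot())
c=manip.camera("top");pickle.dump(c,open("top3.pkl","wb"))
v=cv2.resize(c["image"][100:250,255:420],None,fx=4,fy=4,interpolation=cv2.INTER_CUBIC)[:,:,::-1].copy()
for y,col in((.06,(0,255,255)),(.04,(255,0,255))): # outline of the lid flange top if its origin is at y
    q=proj(c,[U(sx*.06,y+sy*.055,.134) for sx,sy in((-1,-1),(1,-1),(1,1),(-1,1))])
    cv2.polylines(v,[((q-[255,100]+.5)*4).astype(int)],True,col,1)
cv2.imwrite("pics/end.png",v)
print(manip.get_time())
E
```

```text
14.9083
```

View pics/end.png

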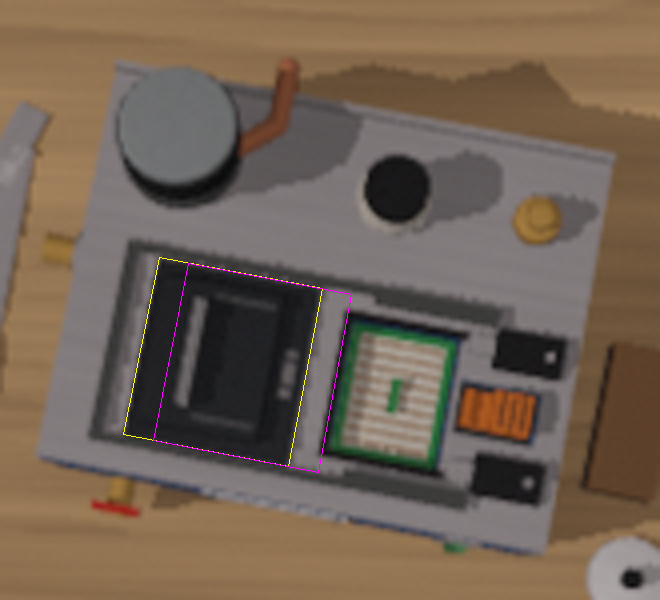

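The lid outline matches y = +60 mm (yellow box). The lid lies between the rails, the well is fully open, the tab is out, and nothing else has moved.

```bash
python3 -c "
from rig import manip
print(manip.sign_off())"
```

```text
the job is handed in; nothing more can be done
None
```

The job is handed in (no verdict was returned): the tab was pressed and sprang back out, and the lid slid to about y = +60 mm flat between its rails, with the filter well fully open and nothing else visibly moved.

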